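Sweep the blue tiles into the tray's trough and shut the cover

TASK

Set the blue tiles aside on the sorting tray: sweep the three blue tiles with the fingers across the deck and over its edge into the metal trough, without picking any tile up, and leave the two white tiles lying on the deck. Then push the trough's hinged cover over and press it fully shut. Do not disturb the glaze pot and the glass standing at the ends of the tray.

Things in the scene. Friction and masses are not known exactly. Their poses are not given: they have to be found in the camera images.
- tray: Fixed sorting tray, 252 mm long (x) by 184 mm wide (y); origin under its centre on the table; x points to the robot's right (world -y, within 0.05 rad), y away from the robot, z up. Flat grey deck, top at z = 40 mm, x -118 to 72 mm, y -84 to 84 mm. Wooden rims 8 mm thick stand 6 mm above the deck on the left, near and far sides; the right edge (x = 72 mm) is open to the trough.
- trough (a point): Centre of the trough's inner floor, (95, 0, 5) mm in the tray's frame. The trough is an open metal channel across the tray's right end, inside x 72 to 118 mm, y -84 to 84 mm of the tray's frame, floor at z = 5 mm; its outer wall is 8 mm thick, top at z = 39 mm. Tiles drop 35 mm into it.
- cover_hinge (a point): Middle of the cover's hinge line, (122, 0, 43) mm in the tray's frame; the line runs along the tray's y on top of the trough's outer (right) wall.
- cover_tab (a point): Middle of the rolled edge of the cover's finger tab: 67 mm from the hinge line, at y = -30 mm of the tray's frame (nearer the robot). The cover is a steel plate 164 mm long, 3 mm thick, 57 mm from hinge line to free edge; the tab, 50 mm wide, projects 10 mm further.
- cover (a joint): Cover angle: 0 rad = shut, level over the trough, top face at z = 44.5 mm, tab just over the deck; 1.57 = upright; starts at 1.75 to 2.1, leaning back, to the right, away from the deck. A stiff hinge keeps it wherever it is left (1 to 2 N at the free edge moves it). It is shut from its right (back) side: push the free edge to the left, over and down; it does not fall by itself.
- blue_1: Inset tile, glazed dark cobalt blue, 26 x 26 x 10 mm, about 18 g, loose, lying flat on the deck, its sides turned up to 0.4 rad from the tray's; origin at the centre of its underside. Three blue tiles and white_1 lie in four lanes 42 mm apart (tray y about -63, -21, 21, 63 mm), in any order, at tray x -20 to 40 mm.
- blue_2: Inset tile, glazed dark cobalt blue, 26 x 26 x 10 mm, about 18 g, loose, lying flat on the deck, its sides turned up to 0.4 rad from the tray's; origin at the centre of its underside. Three blue tiles and white_1 lie in four lanes 42 mm apart (tray y about -63, -21, 21, 63 mm), in any order, at tray x -20 to 40 mm.
- blue_3: Inset tile, glazed dark cobalt blue, 26 x 26 x 10 mm, about 18 g, loose, lying flat on the deck, its sides turned up to 0.4 rad from the tray's; origin at the centre of its underside. Three blue tiles and white_1 lie in four lanes 42 mm apart (tray y about -63, -21, 21, 63 mm), in any order, at tray x -20 to 40 mm.
- white_1: Inset tile, glazed cream white with a small flower of four blue-grey dots, 26 x 26 x 10 mm, about 18 g, loose, lying flat on the deck, its sides turned up to 0.4 rad from the tray's; origin at the centre of its underside. It and the blue tiles lie in four lanes 42 mm apart (tray y about -63, -21, 21, 63 mm), in any order, at tray x -20 to 40 mm.
- white_2: Inset tile, glazed cream white with a small flower of four blue-grey dots, 26 x 26 x 10 mm, about 18 g, loose, lying flat on the deck, its sides turned up to 0.4 rad from the tray's; origin at the centre of its underside. Lies behind the others, near the deck's left end (tray x about -99 mm, y -60 to 60 mm).
- pot: Bystander: open grey-green glaze pot, 67 mm across and 76 mm high, loose, standing on the table to the right of the trough, towards the far side (193 to 217 mm from the tray's centre along its x, y 40 to 55 mm); origin at the centre of its foot.
- glass: Bystander: small pale-blue flared glass, 62 mm across and 72 mm high, loose, standing on the table just left of the tray, towards the robot (tray x -190 to -165 mm, y -75 to -45 mm); origin at the centre of its foot.
Things that resemble listed ones, but are neither listed nor needed, are in the scene too. What is shaped like the blue_2 but red or turquoise is not meant.

How it is judged:
On the way, in this order (a step that is already met when the one before it is completed fails the run):
1. all three blue tiles lie in the trough (x of blue_1 in the frame of tray between 0.07 and 0.12 m and y of blue_1 in the frame of tray between -0.088 and 0.088 m and z of blue_1 in the frame of tray between -0.005 and 0.034 m and x of blue_2 in the frame of tray between 0.07 and 0.12 m and y of blue_2 in the frame of tray between -0.088 and 0.088 m and z of blue_2 in the frame of tray between -0.005 and 0.034 m and x of blue_3 in the frame of tray between 0.07 and 0.12 m and y of blue_3 in the frame of tray between -0.088 and 0.088 m and z of blue_3 in the frame of tray between -0.005 and 0.034 m), for 0.2 s.
2. the cover is shut (value of joint cover below 0.06 rad), for 0.2 s.
At the end, for the whole second after the job is handed in: All three blue tiles lie at rest inside the trough, the cover is shut over them (within 0.06 rad), both white tiles lie at rest on the deck, and the pot and the glass stand upright within 20 mm of where they stood (all of step 1 and x of white_1 in the frame of tray between -0.12 and 0.072 m and y of white_1 in the frame of tray between -0.088 and 0.088 m and z of white_1 in the frame of tray between 0.034 and 0.052 m and x of white_2 in the frame of tray between -0.12 and 0.072 m and y of white_2 in the frame of tray between -0.088 and 0.088 m and z of white_2 in the frame of tray between 0.034 and 0.052 m and value of joint cover below 0.06 rad and linear speed of each of blue_1, blue_2, blue_3, white_1, white_2 below 0.02 m/s and distance of each of pot, glass from where it was at the start of the episode below 0.02 m and angle between each of pot, glass's own z axis and vertical below 0.1 rad); the robot touches nothing.
It fails at once if a tile is lifted (its underside more than 16 mm above the deck) (z of any of blue_1, blue_2, blue_3, white_1, white_2 in the frame of tray above 0.056 m).
It fails at once if a white tile leaves the deck (z of any of white_1, white_2 in the frame of tray below 0.03 m).
It fails at once if a tile falls outside the tray (x of any of blue_1, blue_2, blue_3, white_1, white_2 in the frame of tray below -0.13 m or x of any of blue_1, blue_2, blue_3, white_1, white_2 in the frame of tray above 0.13 m or y of any of blue_1, blue_2, blue_3, white_1, white_2 in the frame of tray below -0.096 m or y of any of blue_1, blue_2, blue_3, white_1, white_2 in the frame of tray above 0.096 m).
It fails at once if the pot or the glass is pushed more than 20 mm, lifted or tipped (distance of any of pot, glass from where it was at the start of the episode above 0.02 m or angle between any of pot, glass's own z axis and vertical above 0.3 rad).
It also fails if it takes over 51 s, if anything falls off the work surface, if the arm or the gripper's body presses on something with over 40 N, if the wrist force passes 120 N, or if a joint passes its speed limit or range.

ROBOT

A 7-joint arm with a two-finger parallel gripper is mounted at the origin on a cart in front of the work surface, level with it; the furniture and walls round the work are solid. World frame = base frame: x ahead of the robot, y to its left, z up, the work surface at z = 0. Lengths are in m, angles in rad, forces in N, time in s.
With the tool pointing down it reaches from about 0.425 to 0.825 m from the base axis. Payload 3.6 kg.
Tool frame: the origin (TCP) lies on the centre line of the jaws, within the pads' length; the fingertips stand 19 mm ahead of it and the grasp point (between the pads) is the TCP; z points along the fingers, y is the direction in which the jaws open and shut (so a half turn about z gives the same grasp; the last joint's range is limited). The gripper opens to 85 mm and grips with 20 to 120 N. Pads are 22 mm wide; open, the fingers measure 114 mm over their backs; the gripper's body (76 mm by 85 mm) begins 54 mm behind the grasp point. The pads swing forward as they close: fully open they stand 13 mm farther back than shut.
Start: joints at [1.2, 0.615, -0.013, 1.423, 0.008, 1.103, -0.04], TCP at [0.22, -0.612, 0.25] pointing down, gripper open.
Joint ranges: [-3.12, 3.12], [-0.3, 2.06], [-1.34, 1.32], [0.26, 2.42], [-1.36, 4.5], [0.01, 1.98], [-2.84, 2.84]. Speed limits (rad/s): [2.79, 2.79, 3.14, 3.14, 3.14, 3.14, 3.14].

INTERFACE

Orientations are given as a unit quaternion [w, x, y, z].
In Python, from plant import arm, kin, optics, finish_job gives the robot as it stands. Calls block until the motion is done:
- arm.movep(position, orientation): joint-space move of the TCP to a pose.
- arm.servo_line(position, rotation=None, feed=0.15, force_limit=None): straight line of the TCP; rotation=None keeps the orientation; feed is the mean speed in m/s. With force_limit (N) it stops when the force on the tool has changed by that much, and returns True; else False.
- arm.move_j(angles): joint-space move.
- arm.let_go() and arm.close_gripper(effort=None): open the fingers fully, or close them until they stop; effort is the grip in N (None keeps the last).
- arm.sleep(seconds).
- kin.inverse_kinematics(position, orientation): joint angles nearest the present ones, or None.
- arm.get_state(): the state.
- optics.snapshot(name): name is "side" or "top"; returns a dict with "frame" (420x560x3 uint8, red, green, blue), "camera_matrix" (3x3 intrinsics, pixels), "R" (3x3) and "t" (3): a world point X has camera coordinates R X + t. Camera axes: x right, y down, z forward; pixel columns grow to the right and rows downward; lengths in m; the calibration is good to about 2 mm. A picture is of the moment at which its call begins. There is no depth.
A pose or a line that the arm cannot do raises arm.IKError and nothing moves.
- finish_job(): hands the job in, once; it reports no verdict.
The state is a dict: "t": time; "joint_pos": joint angles; "joint_vel": joint speeds; "joint_efforts": joint torques, N m; "position": TCP position; "tcp_rot": TCP orientation; "ft_force": force on the tool from outside, world axes, zero at the start; "torque": the same for the moment, N m; "opening": opening from 0.0 (shut) to 1.0 (fully open).
Only numpy, scipy, OpenCV 4.12 (cv2) and the standard library are available. Lean on these libraries where they do the work, as an engineer would, in place of code of your own. Each camera call takes 0.05 s, during which the arm holds its last target.

## Working session

There is one attempt and no reset: what is moved stays moved. The work goes in short steps, each a Python script; the robot and the scene stay as the last script left them, time stands still between calls to the robot, and variables do not carry over. Pictures are saved under pics/ and viewed, and the job is handed in when it is done.

```bash
mkdir -p pics; ls
python3 - <<'E'
from plant import arm,kin,optics
import cv2,numpy as np
for n in("top","side"):
    s=optics.snapshot(n); cv2.imwrite(f"pics/{n}0.png",s["frame"][:,:,::-1]); print(n,s["camera_matrix"],s["R"],s["t"], -np.array(s["R"]).T@s["t"])
print(arm.get_state())
E
```

```text
pics
top [[451.40012604   0.         277.36148202]
 [  0.         451.40012604 209.57296696]
 [  0.           0.           1.        ]] [[ 0.01420894 -0.99865555  0.04985174]
 [-0.9846729  -0.02264272 -0.17293519]
 [ 0.17383146 -0.04663043 -0.98367079]] [-0.04979582  0.50884267  0.82932692] [3.57588028e-01 4.64583396e-04 9.06263877e-01]
side [[476.09215343   0.         274.84554349]
 [  0.         476.09215343 202.67741789]
 [  0.           0.           1.        ]] [[-0.94640465 -0.32282472 -0.01012165]
 [-0.13311676  0.41841924 -0.89844603]
 [ 0.29427568 -0.84894614 -0.43896729]] [0.46345481 0.12439193 0.83913366] [0.20823781 0.80994596 0.48480259]
{'t': 0.1, 'joint_pos': array([ 1.19949327,  0.61584647, -0.01260942,  1.4247367 ,  0.00810946,
        1.10341175, -0.04042484]), 'joint_vel': array([-0.00026485, -0.00230373,  0.00131808, -0.00353603,  0.00143511,
        0.00035013,  0.00172031]), 'joint_efforts': array([ 1.12487814e-03, -4.70386577e+01,  2.60318611e-01, -1.71571702e+01,
        1.01120913e-02,  5.84513764e-03, -1.15105723e-05]), 'position': array([ 0.21949521, -0.61113387,  0.24923905]), 'tcp_rot': array([-1.15468099e-03,  9.85171594e-01,  1.71567910e-01, -2.22635498e-04]), 'ft_force': array([-1.29066054, -0.95766471, -0.26014111]), 'torque': array([ 0.03071921,  0.05698739, -0.04922877]), 'opening': 0.9979873608006927}
```

View pics/top0.png

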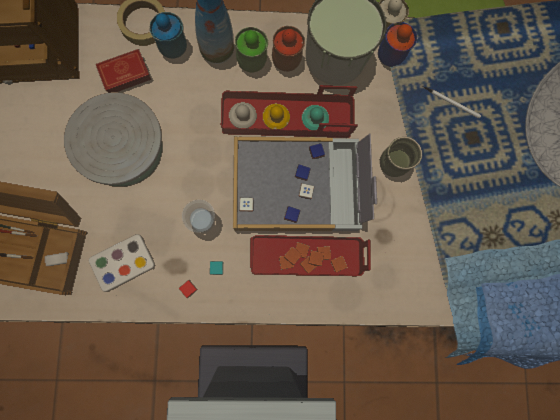

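View pics/side0.png

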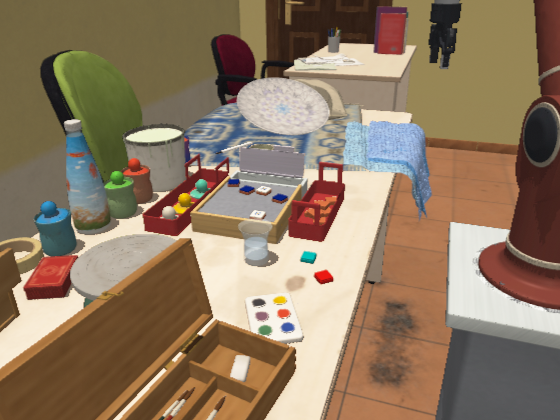

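Run:
```python
import cv2
a=cv2.imread("pics/top0.png"); c=a[110:290,180:440]; cv2.imwrite("pics/crop0.png",cv2.resize(c,None,fx=3,fy=3,interpolation=cv2.INTER_CUBIC))
```

```text
(no output)
```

View pics/crop0.png

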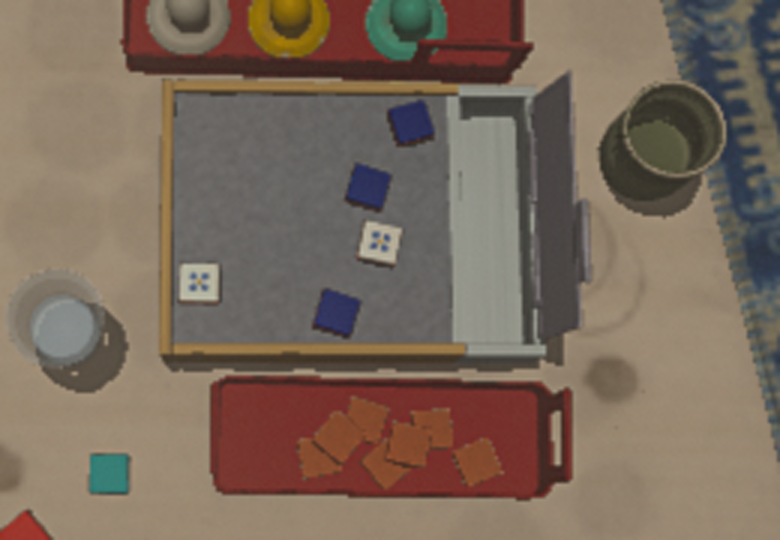

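```bash
cat > h.py <<'E'
import numpy as np,cv2
K=np.array([[451.40012604,0,277.36148202],[0,451.40012604,209.57296696],[0,0,1]])
R=np.array([[0.01420894,-0.99865555,0.04985174],[-0.9846729,-0.02264272,-0.17293519],[0.17383146,-0.04663043,-0.98367079]])
t=np.array([-0.04979582,0.50884267,0.82932692]); C=-R.T@t
def back(u,v,z):
    d=R.T@np.linalg.solve(K,[u,v,1.]); return C+d*(z-C[2])/d[2]
E
python3 - <<'E'
from h import *
from scipy.optimize import least_squares
f=lambda x,y,z: back((x+.5)/3+180-.5,(y+.5)/3+110-.5,z)
P=[((163,81,.046),(-.126,.092)),((162,353,.046),(-.126,-.092)),((173,94,.040),(-.118,.084)),((173,345,.042),(-.118,-.084)),((452,96,.04),(.072,.084)),((453,345,.042),(.072,-.084))]
W=np.array([f(*p)[:2] for p,_ in P]);T=np.array([q for _,q in P])
def res(p):
    c,s=np.cos(p[2]),np.sin(p[2]); return ((W-p[:2])@np.array([[c,-s],[s,c]])-T).ravel()
r=least_squares(res,[.45,0,-1.57]);p=r.x
print(p, p[2]+np.pi/2, np.round(r.fun.reshape(-1,2)*1e3,1))
c,s=np.cos(p[2]),np.sin(p[2]);M=np.array([[c,-s],[s,c]])
for n,a in dict(bfar=(411,122,.05),b2=(368,187,.05),w1=(380,243,.05),bnear=(337,312,.05),w2=(199,283,.05),pot=(675,129,.076),glass=(55,315,.072),glassf=(66,331,.03),hingeN=(546,338,.043),hingeF=(533,100,.043)).items():
    w=f(*a)[:2]; print(n,w.round(4),((w-p[:2])@M*1e3).round(1))
# cover angle: free edge corners & tab at hinge-distances
for th in (1.75,1.85,1.95,2.05,2.1):
    for (h,y) in ((.057,.082),(.057,-.082),(.067,-.03)):
        q=np.array([.122-h*np.cos(th),y]); w=M@q+p[:2]; X=np.r_[w,.043+h*np.sin(th)]
        x=K@(R@X+t); print(th,h,y,((x[:2]/x[2]-[180,110])*3).round(),X.round(3))
E
```

```text
[ 0.56602036 -0.07764077 -1.55129912] 0.019497210635979867 [[ 2.2 -1.1]
 [ 3.6  1.5]
 [ 0.7  0. ]
 [ 2.4 -0.8]
 [-2.4  0.8]
 [-6.5 -0.4]]
bfar [ 0.63   -0.1164] [40.  63.2]
b2 [ 0.5849 -0.0881] [10.8 18.7]
w1 [ 0.5476 -0.0961] [ 18.1 -18.8]
bnear [ 0.5015 -0.0685] [-10.4 -64.3]
w2 [0.5184 0.0205] [-99.  -45.7]
pot [ 0.6221 -0.2846] [208.  52.]
glass [0.492  0.1084] [-187.5  -70.4]
glassf [0.4884 0.1063] [-185.4  -74. ]
hingeN [ 0.4886 -0.2056] [126.5 -79.9]
hingeF [ 0.65   -0.1998] [123.8  81.6]
1.75 0.057 0.082 [565.  70.] [ 0.651 -0.208  0.099]
1.75 0.057 -0.082 [576. 327.] [ 0.487 -0.211  0.099]
1.75 0.067 -0.03 [579. 240.] [ 0.539 -0.212  0.109]
1.85 0.057 0.082 [573.  71.] [ 0.651 -0.214  0.098]
1.85 0.057 -0.082 [584. 327.] [ 0.487 -0.217  0.098]
1.85 0.067 -0.03 [589. 241.] [ 0.539 -0.219  0.107]
1.95 0.057 0.082 [581.  72.] [ 0.651 -0.219  0.096]
1.95 0.057 -0.082 [592. 328.] [ 0.487 -0.222  0.096]
1.95 0.067 -0.03 [599. 242.] [ 0.539 -0.225  0.105]
2.05 0.057 0.082 [588.  73.] [ 0.651 -0.224  0.094]
2.05 0.057 -0.082 [599. 329.] [ 0.487 -0.227  0.094]
2.05 0.067 -0.03 [607. 243.] [ 0.539 -0.231  0.102]
2.1 0.057 0.082 [591.  74.] [ 0.651 -0.227  0.092]
2.1 0.057 -0.082 [603. 329.] [ 0.487 -0.23   0.092]
2.1 0.067 -0.03 [611. 243.] [ 0.539 -0.234  0.101]
```

Run:
```python
from h import *
a=cv2.imread("pics/top0.png")
def P(x,y,z,p=(.566,-.0776,-1.5513)):
    c,s=np.cos(p[2]),np.sin(p[2]); X=np.array([p[0]+c*x-s*y,p[1]+s*x+c*y,z]); q=K@(R@X+t); return q[:2]/q[2]
c=cv2.resize(a[130:240,225:385],None,fx=5,fy=5,interpolation=cv2.INTER_CUBIC)
def dr(pts,col):
    q=[tuple(int(v) for v in ((P(*k)-[225,130]+.5)*5-.5)) for k in pts]
    cv2.polylines(c,[np.array(q)],True,col,1)
dr([(-.126,-.092,.046),(.072,-.092,.046),(.072,.092,.046),(-.126,.092,.046)],(0,255,255))
dr([(-.118,-.084,.04),(.072,-.084,.04),(.072,.084,.04),(-.118,.084,.04)],(0,0,255))
dr([(.072,-.084,.005),(.118,-.084,.005),(.118,.084,.005),(.072,.084,.005)],(255,0,0))
dr([(.118,-.084,.039),(.126,-.084,.039),(.126,.084,.039),(.118,.084,.039)],(0,255,0))
cv2.imwrite("pics/crop1.png",c)
```

```text
(no output)
```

View pics/crop1.png

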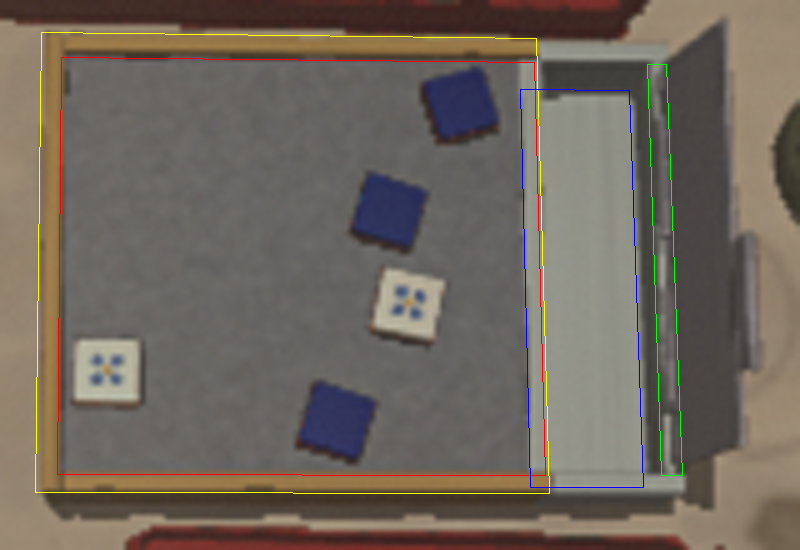

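Run:
```python
from h import *
a=cv2.imread("pics/top0.png");b=cv2.imread("pics/side0.png")
x=cv2.resize(a[80:145,210:390],(800,289),interpolation=cv2.INTER_CUBIC)
y=cv2.resize(b[140:250,140:360],(600,300),interpolation=cv2.INTER_CUBIC)
y=cv2.copyMakeBorder(y,0,0,0,200,0)
cv2.imwrite("pics/crop2.png",np.vstack([x,y]))
```

```text
(no output)
```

View pics/crop2.png

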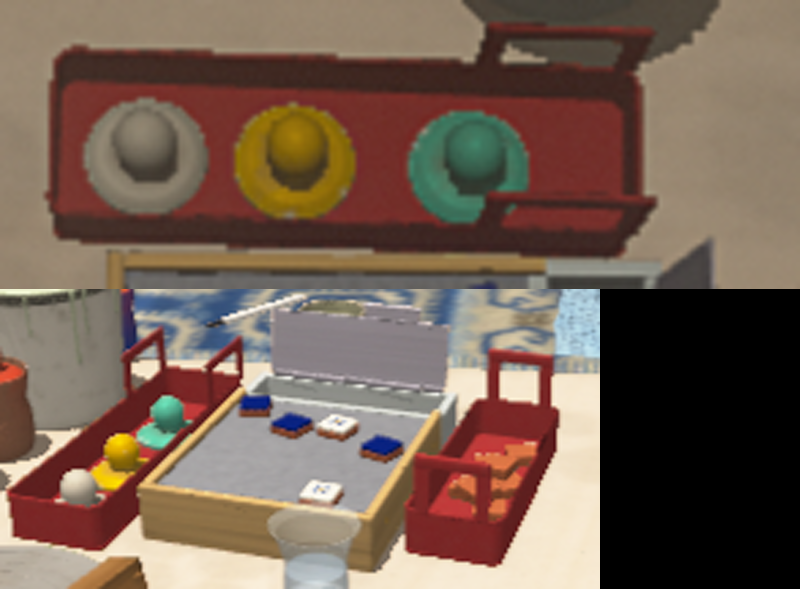

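Run:
```python
from h import *
Ks=np.array([[476.09215343,0,274.84554349],[0,476.09215343,202.67741789],[0,0,1]])
Rs=np.array([[-0.94640465,-0.32282472,-0.01012165],[-0.13311676,0.41841924,-0.89844603],[0.29427568,-0.84894614,-0.43896729]])
ts=np.array([0.46345481,0.12439193,0.83913366])
P1=K@np.c_[R,t];P2=Ks@np.c_[Rs,ts]
M=np.array([[np.cos(-1.5513),-np.sin(-1.5513)],[np.sin(-1.5513),np.cos(-1.5513)]])
def S(x,y): return (140+x*220/600,140+(y-289)*110/300)
for n,a,b in [("farbar R",(357,125.5),S(240,342)),("farbar L",(320,125),S(208,366)),("tealknob",(210+475*.225,80+145*.225),S(168,405)),("nearbar",(366,240),S(490,352)),("nearbar2",(366,266),S(548,357)),("tabN",(376,203),S(422,308)),("tabF",(375,177),S(382,306))]:
    X=cv2.triangulatePoints(P1,P2,np.array(a,float).reshape(2,1),np.array(b,float).reshape(2,1)).ravel();X=X[:3]/X[3]
    q=K@(R@X+t); print(n,X.round(3),"tray",((X[:2]-[.566,-.0776])@M*1e3).round(),"rep",np.abs(q[:2]/q[2]-a).max().round(1))
```

```text
farbar R [ 0.678 -0.194  0.066] tray [119. 109.] rep 0.2
farbar L [ 0.674 -0.12   0.072] tray [ 45. 107.] rep 0.2
tealknob [ 0.716 -0.12   0.03 ] tray [ 45. 149.] rep 0.4
nearbar [ 0.449 -0.205  0.079] tray [ 125. -119.] rep 0.5
nearbar2 [ 0.4   -0.203  0.081] tray [ 123. -169.] rep 1.2
tabN [ 0.514 -0.217  0.108] tray [139. -55.] rep 0.6
tabF [ 0.557 -0.219  0.106] tray [141. -12.] rep 3.9
```

```bash
cat >> h.py <<'E'
O=np.array([.566,-.0776]); PH=-1.5513
def W(x,y,z):
    "tray mm (x,y), fingertip height z mm -> world TCP m"
    c,s=np.cos(PH),np.sin(PH); x,y=x/1e3,y/1e3
    return [O[0]+c*x-s*y,O[1]+s*x+c*y,z/1e3+.019]
def Q(f): return [0,np.cos(f/2),np.sin(f/2),0]
E
python3 - <<'E'
from h import *
from plant import arm,kin
for f in(PH,PH+np.pi):
    for p in [(-44,-63,43),(65,-63,43),(7,62,43),(65,62,43),(180,-20,95),(70,-20,44)]:
        j=kin.inverse_kinematics(W(*p),Q(f)); print(f,p,None if j is None else np.round(j,2))
E
```

```text
-1.5513 (-44, -63, 43) [-0.22  0.71  0.38  2.03 -0.53  0.5  -2.57]
-1.5513 (65, -63, 43) [-0.01  0.73  0.39  1.97 -0.51  0.54 -2.39]
-1.5513 (7, 62, 43) [-0.16  0.85  0.44  1.66 -0.49  0.75 -2.6 ]
-1.5513 (65, 62, 43) [-0.06  0.86  0.45  1.62 -0.49  0.77 -2.52]
-1.5513 (180, -20, 95) [ 0.14  0.74  0.45  1.71 -0.43  0.79 -2.34]
-1.5513 (70, -20, 44) [-0.03  0.77  0.41  1.85 -0.5   0.62 -2.43]
1.5902926535897932 (-44, -63, 43) [ 0.21  0.69 -0.28  2.02  0.39  0.48 -0.34]
1.5902926535897932 (65, -63, 43) [ 0.43  0.71 -0.29  1.96  0.38  0.52 -0.11]
1.5902926535897932 (7, 62, 43) [ 0.3   0.83 -0.35  1.64  0.38  0.74 -0.21]
1.5902926535897932 (65, 62, 43) [ 0.37  0.84 -0.33  1.61  0.36  0.75 -0.09]
1.5902926535897932 (180, -20, 95) [ 0.58  0.72 -0.29  1.69  0.28  0.77  0.18]
1.5902926535897932 (70, -20, 44) [ 0.42  0.75 -0.31  1.84  0.37  0.61 -0.1 ]
```

```bash
cat >> h.py <<'E'
QT=Q(PH+np.pi)
def shot(n,f):
    from plant import optics
    s=optics.snapshot(n); cv2.imwrite(f"pics/{f}.png",s["frame"][:,:,::-1])
    g=s["frame"][:,:,::-1]; g=g[110:290,180:440] if n=="top" else g[130:260,130:370]
    cv2.imwrite(f"pics/{f}c.png",cv2.resize(g,None,fx=3,fy=3,interpolation=cv2.INTER_CUBIC))
E
python3 - <<'E'
from h import *
from plant import arm
arm.close_gripper(30)
arm.movep(W(-46,-63,180),QT); arm.servo_line(W(-46,-63,70),QT,feed=.15)
print(arm.servo_line(W(-46,-63,43.5),QT,feed=.05,force_limit=6))
s=arm.get_state();print(s["t"],s["position"],W(-46,-63,43.5),s["ft_force"],s["opening"])
shot("side","s1");shot("top","t1")
E
```

```text
False
4.7333 [ 0.50212843 -0.03273275  0.06234405] [np.float64(0.5021151987652454), np.float64(-0.03283693295588539), 0.0625] [-0.21531519  0.46047659 -0.29965312] -0.003187009168384551
```

View pics/s1c.png

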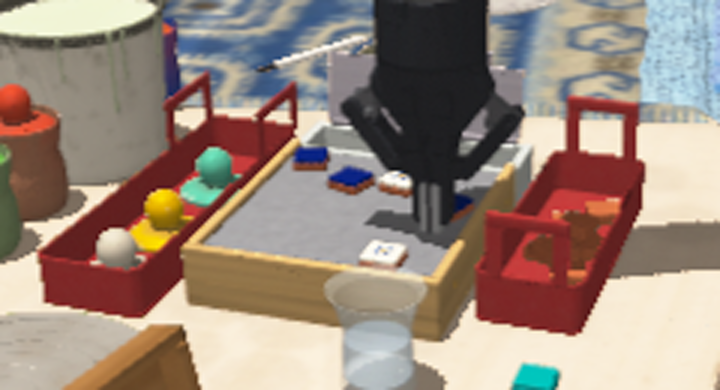

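View pics/t1c.png

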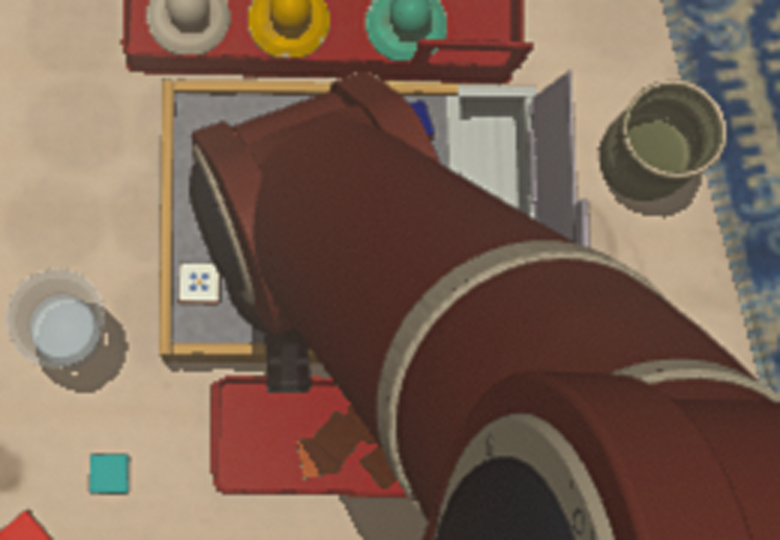

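Run:
```python
from h import *
from plant import arm
Z=43.5
print(arm.servo_line(W(66,-63,Z),QT,feed=.08,force_limit=20)); 
s=arm.get_state();print(s["t"],s["position"],s["ft_force"])
arm.servo_line(W(60,-63,Z),QT,feed=.1);arm.servo_line(W(60,-63,80),QT,feed=.2)
arm.servo_line(W(-25,20,80),QT,feed=.25)
print(arm.servo_line(W(-25,20,Z),QT,feed=.08,force_limit=6))
shot("side","s2")
```

```text
False
6.3833 [ 0.50440443 -0.14402035  0.06255767] [-0.04060023 -0.20281357  0.05847931]
False
```

View pics/s2c.png

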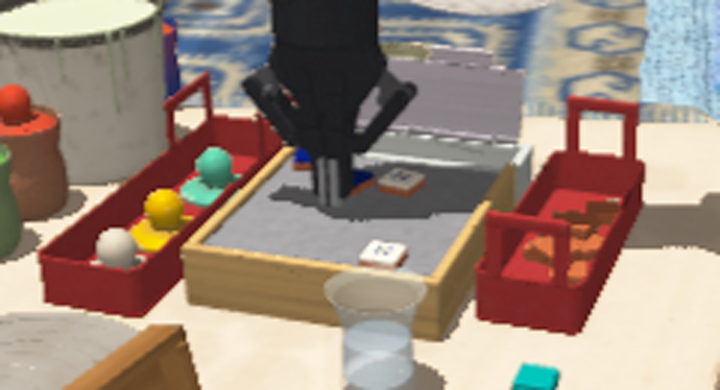

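Run:
```python
from h import *
from plant import arm
Z=43.5
print(arm.servo_line(W(66,20,Z),QT,feed=.08,force_limit=20)); 
arm.servo_line(W(60,20,Z),QT,feed=.1);arm.servo_line(W(60,20,80),QT,feed=.2)
arm.servo_line(W(4,62,80),QT,feed=.25)
print(arm.servo_line(W(4,62,Z),QT,feed=.08,force_limit=6))
print(arm.servo_line(W(66,62,Z),QT,feed=.08,force_limit=20)); 
arm.servo_line(W(60,62,Z),QT,feed=.1);arm.servo_line(W(60,62,160),QT,feed=.25)
arm.movep(W(182,-20,160),QT)
s=arm.get_state();print(s["t"],s["position"],s["ft_force"])
shot("side","s3");shot("top","t3")
```

```text
False
False
False
13.5917 [ 0.54853363 -0.26007451  0.17755735] [ 0.0800347   1.04558124 -0.51272933]
```

View pics/s3c.png

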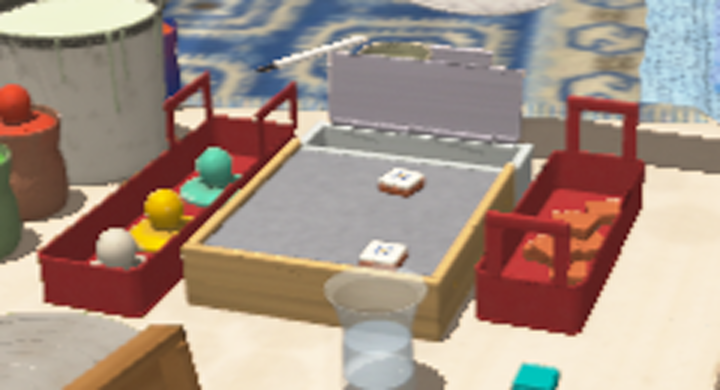

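View pics/t3c.png

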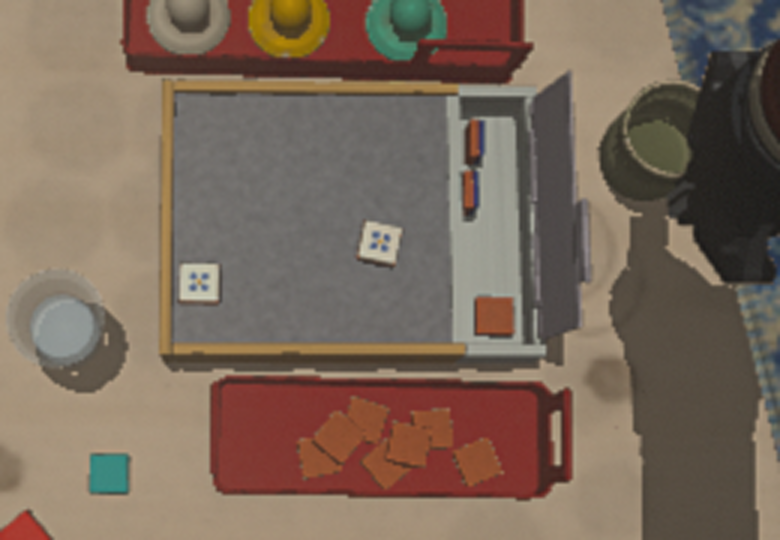

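Run:
```python
from h import *
from plant import arm
print("standing tiles tray x:",[((back((u+.5)/3+179.5,(v+.5)/3+109.5,.031)[:2]-O)@np.array([[np.cos(PH),-np.sin(PH)],[np.sin(PH),np.cos(PH)]])*1e3).round(1) for u,v in((463,190),(470,140))])
y=-25
arm.servo_line(W(178,y,93),QT,feed=.15,force_limit=8)
r=50
pts=[(122+3,93)]+[(122-r*np.cos(a)+2*np.sin(a),43+1.5+r*np.sin(a)) for a in np.linspace(1.4,.25,9)]
for i,(x,z) in enumerate(pts):
    h=arm.servo_line(W(x+11,y,z),QT,feed=.06,force_limit=25)
    s=arm.get_state();print(round(s["t"],2),h,round(x),round(z),s["ft_force"].round(1))
    if h: break
shot("side","s4")
```

```text
standing tiles tray x: [array([76.9, 22.1]), array([82.6, 57. ])]
15.14 False 125 93 [ 0.8 -0.4  0. ]
15.45 False 115 94 [-0.4  1.6  0.9]
15.72 False 108 92 [-0.5  0.1  0.3]
15.99 False 102 89 [0.1 0.3 0.2]
16.27 False 95 86 [ 0.2  0.2 -0.5]
16.54 False 90 81 [ 0.  -0.5 -0. ]
16.82 False 84 76 [0.5 0.7 1.2]
17.09 False 80 70 [-0.1 -0.1 -0.9]
17.37 False 77 64 [-0.2 -0.6 -0.1]
17.64 False 74 57 [-0.1 -0.3  0.5]
```

View pics/s4c.png

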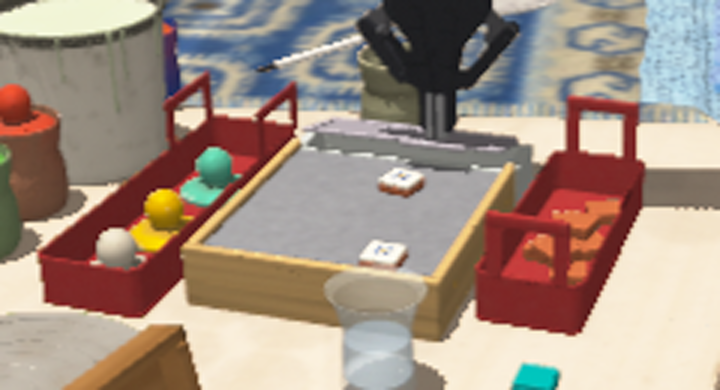

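Cover has followed the fingers and is nearly down (free edge near (420,150)). Now I press it shut.

Run:
```python
from h import *
from plant import arm
y=-25
print(arm.servo_line(W(80,y,51),QT,feed=.05,force_limit=25))
print(arm.servo_line(W(80,y,40),QT,feed=.025,force_limit=18))
s=arm.get_state();print(s["t"],s["position"]-[0,0,.019],s["ft_force"])
arm.sleep(.3);print(arm.get_state()["ft_force"])
arm.servo_line(W(80,y,140),QT,feed=.15)
arm.movep([.40,-.45,.30],QT)
shot("side","s5");shot("top","t5");print(arm.get_state()["t"])
```

```text
False
True
18.375 [ 0.54294126 -0.15776136  0.04455417] [-1.25772151  0.60058319  7.72313632]
[-1.44662918 -0.3496789   7.56087576]
20.9
```

View pics/s5c.png

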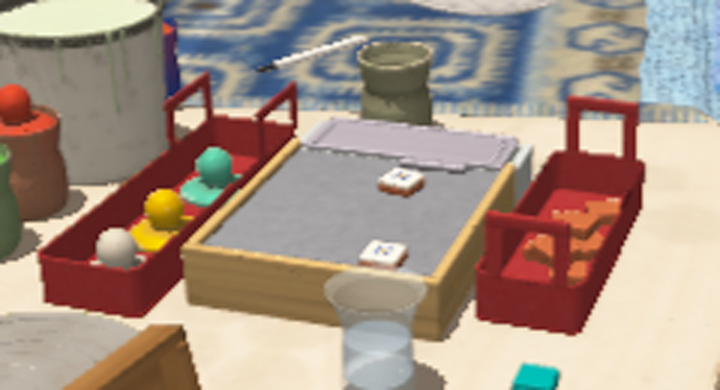

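View pics/t5c.png

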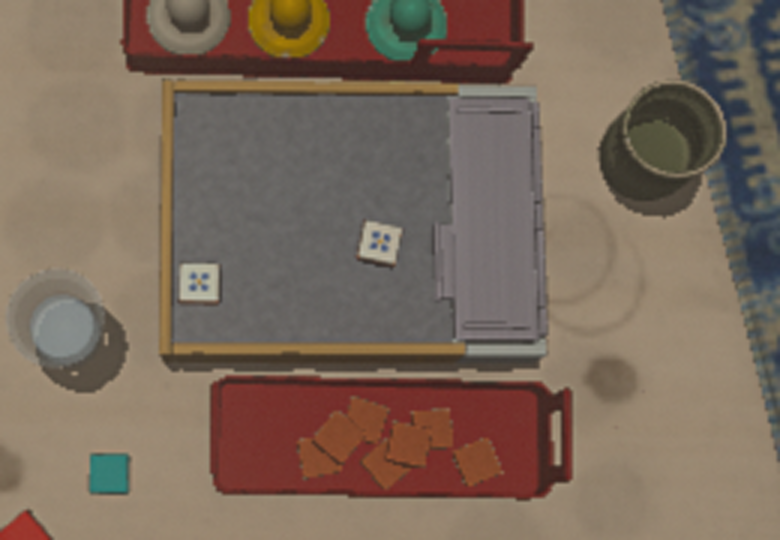

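Run:
```python
from plant import arm,finish_job
s=arm.get_state();print(s["t"],s["position"]);finish_job()
```

```text
20.9 [ 0.40137372 -0.44802271  0.29935338]
the job is handed in; nothing more can be done
```

I swept the three blue tiles over the deck edge into the trough with the closed fingers, then pushed the cover over, pressed it shut and handed the job in at about 21 s. No verdict was reported.

- **Blue tiles:** the top picture before closing showed all three inside the trough. Two stood on edge, at about tray x 77 and 83 mm, and one lay flipped. I couldn't see them after the cover closed.
- **Cover:** the press stopped on firm contact with the fingertips at z = 44.6 mm, against 44.5 mm for a shut cover. The last pictures show it level. I had no direct reading of the hinge angle.
- **White tiles, pot and glass:** both white tiles lie on the deck, and the pot and glass stand where they stood at the start.
- **Disagreement:** in the first fit of the tray's position, a few edge points were 2 to 6 mm off. The tray outline drawn back on the picture matched well, so I used the fit as it was.

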